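# Put the dried colour-coded chopping boards away in the tagged storage rack

## Task

The four colour-coded chopping boards are dry. Move them from the steel drying rack to the black storage rack, each into the slot whose tag on the front bar has the board's own colour, so that no board for raw food ends up in another's place. Each must stand upright on its long edge, fully down in its slot and about centred front to back, and be left free and still.

Things in the scene. Friction and masses are not known exactly. Their poses are not given: they have to be found in the camera images.
- drying_rack: Low rack of bright steel wire in a shallow white drip tray (276 x 280 mm), at the left or the right; fixed. Origin on the table under its middle; z up, y along the row, x along the boards. Four slots at y = -90, -30, 30, 90 mm, shaped as in the storage rack. The boards start here, one in each slot.
- storage_rack: Low black wire rack, empty, 258 x 248 mm; fixed. Origin on the table under its middle; z up, y along the row, x along the boards; front bar with tags at x = -125 mm. Slots at y = -90, -30, 30, 90 mm, each between teeth of two 6 mm wires at x = -65 and 65 mm: 18 mm clear at its floor (19 mm above the table), widening to 30 mm at the rounded tops of the teeth, 100 mm above the table.
- board_red: Red plastic chopping board (raw meat), 200 x 14 x 150 mm high as it stands on a long edge, top 169 mm above the table, 0.2 to 0.4 kg; hanging hole in one upper corner. Origin: middle of its lower edge; x along its length, y through its thickness, z up. Neighbours leave 46 mm free on each side: pinch the top edge across its thickness with the fingers opened about 40 mm.
- board_blue: Blue plastic chopping board (raw fish), 200 x 14 x 150 mm high as it stands on a long edge, top 169 mm above the table, 0.2 to 0.4 kg; hanging hole in one upper corner. Origin: middle of its lower edge; x along its length, y through its thickness, z up. Neighbours leave 46 mm free on each side: pinch the top edge across its thickness with the fingers opened about 40 mm.
- board_green: Green plastic chopping board (salad and fruit), 200 x 14 x 150 mm high as it stands on a long edge, top 169 mm above the table, 0.2 to 0.4 kg; hanging hole in one upper corner. Origin: middle of its lower edge; x along its length, y through its thickness, z up. Neighbours leave 46 mm free on each side: pinch the top edge across its thickness with the fingers opened about 40 mm.
- board_yellow: Yellow plastic chopping board (cooked meat), 200 x 14 x 150 mm high as it stands on a long edge, top 169 mm above the table, 0.2 to 0.4 kg; hanging hole in one upper corner. Origin: middle of its lower edge; x along its length, y through its thickness, z up. Neighbours leave 46 mm free on each side: pinch the top edge across its thickness with the fingers opened about 40 mm.
- tag_red: Red plastic tag (40 mm wide sloping plate, 31 mm high), clipped to the storage rack's front bar in line with one slot; which one varies. Fixed. Origin: not on the tag but at the centre of that slot's floor, where the middle of the board's lower edge belongs: 125 mm behind the bar and 19 mm above the table. x along the slot into the rack, away from the tag; y along the row; z up.
- tag_blue: Blue plastic tag (40 mm wide sloping plate, 31 mm high), clipped to the storage rack's front bar in line with one slot; which one varies. Fixed. Origin: not on the tag but at the centre of that slot's floor, where the middle of the board's lower edge belongs: 125 mm behind the bar and 19 mm above the table. x along the slot into the rack, away from the tag; y along the row; z up.
- tag_green: Green plastic tag (40 mm wide sloping plate, 31 mm high), clipped to the storage rack's front bar in line with one slot; which one varies. Fixed. Origin: not on the tag but at the centre of that slot's floor, where the middle of the board's lower edge belongs: 125 mm behind the bar and 19 mm above the table. x along the slot into the rack, away from the tag; y along the row; z up.
- tag_yellow: Yellow plastic tag (40 mm wide sloping plate, 31 mm high), clipped to the storage rack's front bar in line with one slot; which one varies. Fixed. Origin: not on the tag but at the centre of that slot's floor, where the middle of the board's lower edge belongs: 125 mm behind the bar and 19 mm above the table. x along the slot into the rack, away from the tag; y along the row; z up.
Not all that is in view belongs to the job. Several things have the shape of the tag_green; the one meant has the colours described above.

How it is judged (in metres and radians):
At the end, for the whole second after the job is handed in: Each board stands in the slot of its own colour's tag: lower-edge middle within 25 mm front to back, 9 mm across and 6 mm in height of the slot floor's centre; upright within 0.2 rad, in line within 0.15 rad, at rest (0.02 m/s, 0.1 rad/s), fingers off (x of board_red in the frame of tag_red between -0.025 and 0.025 m and y of board_red in the frame of tag_red between -0.009 and 0.009 m and z of board_red in the frame of tag_red between -0.006 and 0.006 m and angle between each of board_red, board_blue, board_green, board_yellow's own z axis and vertical below 0.2 rad and angle between the x axis of board_red and the x axis of tag_red, either way round below 0.15 rad and linear speed of each of board_red, board_blue, board_green, board_yellow below 0.02 m/s and angular speed of each of board_red, board_blue, board_green, board_yellow below 0.1 rad/s and contact force between each of board_red, board_blue, board_green, board_yellow and the fingers below 0.1 N and x of board_blue in the frame of tag_blue between -0.025 and 0.025 m and y of board_blue in the frame of tag_blue between -0.009 and 0.009 m and z of board_blue in the frame of tag_blue between -0.006 and 0.006 m and angle between the x axis of board_blue and the x axis of tag_blue, either way round below 0.15 rad and x of board_green in the frame of tag_green between -0.025 and 0.025 m and y of board_green in the frame of tag_green between -0.009 and 0.009 m and z of board_green in the frame of tag_green between -0.006 and 0.006 m and angle between the x axis of board_green and the x axis of tag_green, either way round below 0.15 rad and x of board_yellow in the frame of tag_yellow between -0.025 and 0.025 m and y of board_yellow in the frame of tag_yellow between -0.009 and 0.009 m and z of board_yellow in the frame of tag_yellow between -0.006 and 0.006 m and angle between the x axis of board_yellow and the x axis of tag_yellow, either way round below 0.15 rad); the robot touches nothing.
It also fails if it takes over 104 s, if anything falls off the work surface, if the arm or the gripper's body presses on something with over 40 N, if the wrist force passes 120 N, or if a joint passes its speed limit or range.

## Robot

A 6-joint arm with a two-finger parallel gripper is mounted at the origin on a cart in front of the work surface, level with it; the furniture and walls round the work are solid. World frame = base frame: x ahead of the robot, y to its left, z up, the work surface at z = 0. Lengths are in m, angles in degrees, forces in N, time in s.
With the tool pointing down it reaches from about 0.275 to 0.725 m from the base axis. Payload 5.6 kg.
Tool frame: the origin (TCP) lies on the centre line of the jaws, within the pads' length; the fingertips stand 11 mm ahead of it and the grasp point (between the pads) lies 8 mm behind it (bot.tips_ahead is the z of the fingertips in the tool frame, in m); z points along the fingers, x is the direction in which the jaws open and shut, and the axes are right-handed (so a half turn about z gives the same grasp; the last joint's range is limited). The gripper opens to 85 mm and grips with 20 to 120 N. Pads are 22 mm wide; open, the fingers measure 114 mm over their backs; the gripper's body (76 mm by 85 mm) begins 54 mm behind the grasp point. The pads swing forward as they close: fully open they stand 13 mm farther back than shut.
Start: joints at [-55.543, 14.616, 6.199, 0, -81.583, -16.306], TCP at [0.171, -0.523, 0.242] pointing down, gripper open.
Joint ranges: [-168.99, 168.99], [-69.2, 112.95], [-62.41, 85.93], [-164.36, 98.24], [-168.68, -3.75], [-174.98, 174.98]. Speed limits (degrees/s): [147.25, 147.25, 180, 180, 180, 180].

## Interface

Orientations are given as [roll, pitch, yaw] about the fixed x, y, z axes, in that order (R = Rz(yaw) Ry(pitch) Rx(roll)).
In Python, from plant import bot, optics gives the robot as it stands.
- The arm moves only by the tool move_arm, never from a script. Its argument "targets" is a list that holds one entry, the list of rows, each a list of 7 numbers: the shift along the tool's x, y, z in units of 40 mm (1.0 is 40 mm), then the turn, a rotation vector about the tool's x, y, z in units of 5 degrees (1.0 is 5 degrees), then the opening, from 0 (shut) to 1 (fully open). A call has 1 to 12 rows; each row shifts and turns the commanded pose from where the row before left it, along the tool's axes as they then stand; what a row does not reach is not made up. A row lasts 1/8 s, in which the tool goes at most 62.5 mm and 10.7 degrees, less where a joint would pass 70% of its speed; a pose out of reach is approached as far as the arm can. A call is refused whole if a number of a shift passes 1 or a number of a turn 1, either way. A call with a gripper value outside its range is refused whole. The fingers move at their own pace and stop on an object; "squeeze" is the grip in N (left out, the last holds). Time passes only in rows, so rows that do not move let the fingers close. It gives the time, the measured TCP pose, the force and the opening at its end, in the units of the state.
- bot.get_obs(): the state, without advancing time (a new reading comes with each control period).
- optics.snapshot(name): name is "side" or "top" or "wrist"; returns the picture (400x640x3 uint8, blue, green, red); there is no depth.
- optics.camera_model(name): a dict with "camera_matrix" (3x3 intrinsics, pixels), "distortion" ([k1, k2, p1, p2, k3] as OpenCV has them; the pictures are not rectified), "cam_to_world" (4x4, takes a point from camera to world coordinates). Camera axes: x right, y up, looking along -z (the intrinsics and any distortion apply to the point x, -y, -z); pixel columns grow to the right and rows downward; lengths in m; the calibration is good to about 2 mm. A picture is of the moment at which its call begins: read the wrist's pose just before it. camera_model takes no time and is no camera call; for the wrist camera it gives the pose at the moment of the call.
- bot.hand_in(): hands the job in, once; it reports no verdict.
The state is a dict: "clock": time; "q": joint angles; "joint_vel": joint speeds; "tau": joint torques, N m; "ee_pos": TCP position; "tool_rot": TCP orientation; "force": force on the tool from outside, world axes, zero at the start; "wrist_torque": the same for the moment, N m; "opening": opening from 0.0 (shut) to 1.0 (fully open).
Only numpy, scipy, OpenCV 4.12 (cv2) and the standard library are available. Lean on these libraries where they do the work, as an engineer would, in place of code of your own. Each camera call takes 0.05 s, during which the arm holds its last target. There are 200 camera calls.

## Working session

There is one attempt and no reset: what is moved stays moved. The work goes in short steps, Python scripts to look and compute and a tool call to move; the robot and the scene stay as the last step left them, time stands still between calls to the robot, and variables do not carry over. Pictures are saved under pics/ and viewed, about 12 in all and at most 16, crops included, and the job is handed in when it is done.

Besides the shell and the picture viewer there is one more tool, called after ">>>" as name([rows], argument=value, ...), one row to a line, values as JSON. move_arm: Moves the arm, as the interface text tells. Its arguments: {"type":"object","properties":{"targets":{"type":"array"},"squeeze":{"type":"number"}},"required":["targets"]}

```bash
mkdir -p pics; ls; python3 - <<'E'
from plant import bot, optics
import cv2,numpy as np
for n in("side","top"):
    cv2.imwrite(f"pics/{n}0.png",optics.snapshot(n)); m=optics.camera_model(n)
    print(n,np.round(m["camera_matrix"],1).tolist(),np.round(m["distortion"],3),np.round(m["cam_to_world"],3).tolist())
o=bot.get_obs();print(o,bot.tips_ahead)
E
```

```text
pics
side [[376.6, 0.0, 325.2], [0.0, 376.6, 201.7], [0.0, 0.0, 1.0]] [-0.064  0.     0.     0.     0.   ] [[-0.401, 0.774, -0.491, 0.167], [-0.916, -0.342, 0.209, 0.196], [-0.007, 0.533, 0.846, 0.775], [0.0, 0.0, 0.0, 1.0]]
top [[485.9, 0.0, 318.6], [0.0, 485.9, 201.2], [0.0, 0.0, 1.0]] [-0.058  0.     0.     0.     0.   ] [[-0.017, 0.988, -0.151, 0.37], [-1.0, -0.016, 0.01, 0.017], [0.007, 0.151, 0.988, 1.54], [0.0, 0.0, 0.0, 1.0]]
{'clock': 0.1, 'q': array([-5.55414907e+01,  1.46502001e+01,  6.13780560e+00, -2.46106647e-02,
       -8.15840625e+01, -1.63051543e+01]), 'joint_vel': array([-0.01054927, -0.05679894,  0.11437717,  0.12694226, -0.04175084,
       -0.03021154]), 'tau': array([-1.98954775e-03, -3.87607491e+01,  2.38473004e+01,  5.37781656e+00,
       -3.79422956e-03, -1.06798743e-05]), 'ee_pos': array([ 0.17126648, -0.52220104,  0.24147815]), 'tool_rot': array([-1.79996280e+02, -9.94115900e-02,  1.08149729e+02]), 'force': array([-0.5312484 ,  0.01112267, -0.30268024]), 'wrist_torque': array([-0.06322224, -0.00534775, -0.04193739]), 'opening': 1.0006686466466106} 0.011
```

View pics/top0.png

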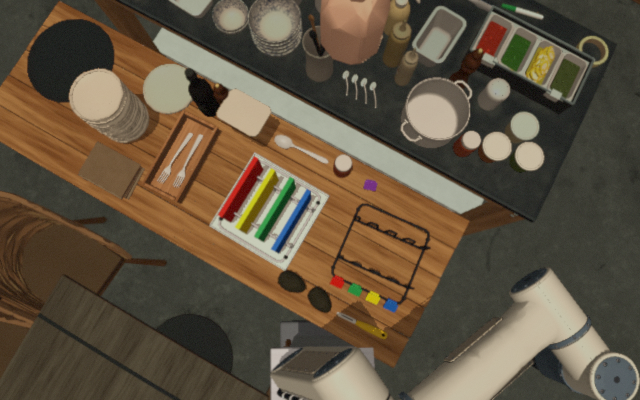

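View pics/side0.png

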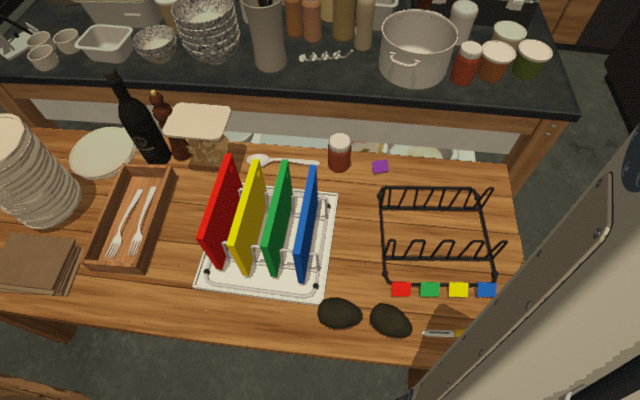

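The top view shows the drying rack at about (270,210) with red, yellow, green, blue boards from left to right. The empty storage rack is at (380,255), with its tags red (337,282), green (355,290), yellow (373,298) and blue (391,306). The purple plate at (370,186) is a distractor. I'll fit the boards by silhouette and triangulate the tags.

```bash
cat > h.py <<'E'
from plant import bot, optics
import cv2,numpy as np
from scipy.optimize import minimize
HUE=dict(red=[(0,7),(173,180)],yellow=[(22,32)],green=[(50,80)],blue=[(100,122)])
def proj(P,m):
    w=np.linalg.inv(m["cam_to_world"]); w=np.diag([1,-1,-1,1])@w
    return cv2.projectPoints(np.asarray(P,float),cv2.Rodrigues(w[:3,:3])[0],w[:3,3],m["camera_matrix"],m["distortion"])[0][:,0]
def ray(uv,m):
    p=cv2.undistortPoints(np.array([[uv]],float),m["camera_matrix"],m["distortion"])[0,0]
    T=m["cam_to_world"]; return T[:3,3],T[:3,:3]@[p[0],-p[1],-1]
def atz(uv,m,z):
    o,d=ray(uv,m); return o+d*(z-o[2])/d[2]
def tri(obs):
    A=np.zeros((3,3));b=np.zeros(3)
    for uv,m in obs:
        o,d=ray(uv,m);d=d/np.linalg.norm(d);M=np.eye(3)-np.outer(d,d);A+=M;b+=M@o
    p=np.linalg.solve(A,b); return p,[np.linalg.norm(proj([p],m)[0]-uv).round(1) for uv,m in obs]
def mask(img,c,smin=150,vmin=50):
    h=cv2.cvtColor(img,cv2.COLOR_BGR2HSV)
    return sum((cv2.inRange(h,(a,smin,vmin),(b,255,255)) for a,b in HUE[c]))
def blobs(img,c,lo,hi,**k):
    n,l,s,ce=cv2.connectedComponentsWithStats(mask(img,c,**k))
    return [(ce[i].round(1).tolist(),s[i].tolist(),(l==i)) for i in range(1,n) if lo<s[i][4]<hi]
BOX=np.array([[x,y,z] for x in(-.1,.1) for y in(-.007,.007) for z in(0,.15)])
def corners(p):  # x,y of lower mid, yaw, tilt
    x,y,a,t=p; R=cv2.Rodrigues(np.array([0,0,a]))[0]@cv2.Rodrigues(np.array([t,0,0]))[0]
    return BOX@R.T+[x,y,.019]
E
python3 - <<'E'
from h import *
im={n:cv2.imread(f"pics/{n}0.png") for n in("side","top")}; M={n:optics.camera_model(n) for n in im}
for c in HUE:
    for n in im: print(c,n,[(b[0],b[1]) for b in blobs(im[n],c,60,8000)])
E
```

```text
red side [([219.6, 211.5], [195, 153, 47, 117, 2690]), ([400.7, 288.8], [391, 281, 21, 16, 291])]
red top [([491.5, 37.9], [477, 22, 30, 34, 556]), ([461.0, 148.1], [454, 138, 15, 19, 66]), ([241.1, 189.7], [219, 157, 44, 64, 937]), ([337.1, 281.3], [330, 275, 15, 14, 135])]
yellow side [([247.7, 218.1], [226, 159, 40, 117, 2510]), ([457.9, 289.1], [448, 282, 21, 15, 290])]
yellow top [([539.0, 63.7], [526, 46, 28, 38, 445]), ([257.5, 201.3], [236, 169, 42, 64, 800]), ([372.6, 297.2], [365, 291, 16, 14, 146]), ([372.9, 329.9], [357, 322, 30, 17, 116])]
green side [([276.9, 219.3], [260, 160, 32, 117, 1849]), ([429.2, 289.0], [420, 282, 20, 15, 239])]
green top [([275.7, 209.6], [256, 178, 39, 62, 582]), ([355.0, 289.3], [349, 284, 13, 12, 101])]
blue side [([305.5, 225.1], [293, 165, 24, 118, 1417]), ([485.9, 289.1], [477, 282, 19, 15, 258])]
blue top [([291.9, 221.2], [272, 190, 38, 62, 488]), ([390.5, 304.9], [384, 299, 13, 13, 109])]
```

```bash
python3 - <<'E'
from h import *
im={n:cv2.imread(f"pics/{n}0.png") for n in("side","top")}; M={n:optics.camera_model(n) for n in im}
T={}
for c in HUE:
    s=[b for b in blobs(im["side"],c,60,8000)]; t=[b for b in blobs(im["top"],c,60,8000)]
    tg=[max((b for b in s if b[0][1]>270),key=lambda b:b[1][4])[0],max((b for b in t if 270<b[0][1]<310),key=lambda b:b[1][4])[0]]
    T[c],r=tri([(tg[0],M["side"]),(tg[1],M["top"])]); print("tag",c,T[c].round(4),r)
    mk=dict(side=max(s,key=lambda b:b[1][4])[2],top=next(b for b in t if 150<b[0][1]<230 and b[0][0]<320)[2])
    def cost(p):
        e=0
        for n in mk:
            q=proj(corners(p),M[n]); h=cv2.convexHull((q*16).round().astype(np.int32))
            z=np.zeros((400,640),np.uint8); cv2.fillPoly(z,[h],255,cv2.LINE_AA,4); z=z/255.
            e+=1-np.minimum(z,mk[n]).sum()/np.maximum(z,mk[n]).sum()
        return e
    ce=next(b for b in t if 150<b[0][1]<230 and b[0][0]<320)[0]; p0=atz(ce,M["top"],.1)
    best=min((minimize(cost,[p0[0],p0[1],a,0.],method="Nelder-Mead",options=dict(initial_simplex=np.array([[p0[0]+d[0]*.01,p0[1]+d[1]*.01,a+d[2]*.1,d[3]*.03] for d in np.vstack([np.zeros(4),np.eye(4)])]),xatol=1e-4,fatol=1e-4,maxiter=600)) for a in(-.3,-.6,-.9)),key=lambda r:r.fun)
    print("board",c,best.x.round(4),np.degrees(best.x[2:]).round(1),round(best.fun,3))
d=T["blue"]-T["red"]; print("row dir",np.degrees(np.arctan2(d[1],d[0])),np.linalg.norm(d))
E
```

```text
tag red [ 0.35   -0.0516  0.0053] [np.float64(0.4), np.float64(0.3)]
board red [ 0.6299  0.2394 -0.5331  0.0427] [-30.5   2.4] 0.211
tag yellow [ 0.2988 -0.1606  0.0094] [np.float64(0.6), np.float64(0.4)]
board yellow [ 0.5905  0.1919 -0.5388  0.0418] [-30.9   2.4] 0.2
tag green [ 0.3244 -0.1066  0.0061] [np.float64(0.3), np.float64(0.2)]
board green [ 0.5676  0.1377 -0.535   0.0646] [-30.7   3.7] 0.255
tag blue [ 0.274  -0.2154  0.0091] [np.float64(0.6), np.float64(0.4)]
board blue [ 0.5326  0.0876 -0.5373  0.054 ] [-30.8   3.1] 0.277
row dir -114.86158653019757 0.18067143658582305
```

The fits agree with the given sizes: the tag pitch is 60.2 mm and the board pitch about 60 mm. The storage slot axis is at about -24.9° and the boards' axis at about -30.7°. I'll turn the tool and go over the storage rack first, for a closer look on the way.

>>> move_arm([
  [[0,0,-0.1,0,0,0.9,0.47],[0,0,-0.2,0,0,1,0.47],[0,0,-0.2,0,0,1,0.47],[0,0,-0.2,0,0,1,0.47],[0,0,-0.2,0,0,1,0.47],[0,0,-0.2,0,0,1,0.47],[0,0,-0.1,0,0,1,0.47],[0,0,0,0,0,1,0.47],[0,0,0,0,0,1,0.47],[0.2,0,0,0,0,0.9,0.47]],
])

```text
clock: 1.35
ee_pos: [0.1748, -0.5153, 0.2895]
tool_rot: [-179.9, -0.0, 59.0]
force: [-0.1, 0.0, 0.4]
opening: 0.471
```

>>> move_arm([
  [[0.5,0,0,0,0,0,0.47],[0.8,0.1,0,0,0,0,0.47],[0.9,0.1,0,0,0,0,0.47],[0.9,0.1,0,0,0,0,0.47],[0.9,0.1,0,0,0,0,0.47],[0.9,0.1,0,0,0,0,0.47],[0.9,0.1,0,0,0,0,0.47],[0.9,0.1,0,0,0,0,0.47],[0.8,0.1,0,0,0,0,0.47],[0.5,0.1,0,0,0,0,0.47],[0.2,0,0,0,0,0,0.47],[0,0,0,0,0,0,0.47]],
])

```text
clock: 2.85
ee_pos: [0.3738, -0.2518, 0.2903]
tool_rot: [-180.0, 0.0, 59.3]
force: [-0.8, -0.2, 0.4]
opening: 0.466
```

```bash
cat >> h.py <<'E'
def go(x,y,yaw=None):
    """remaining world shift to x,y in tool units, tool down"""
    o=bot.get_obs(); w=np.radians(o["tool_rot"][2]); d=np.array([x,y])-o["ee_pos"][:2]
    print("t",o["clock"],"pos",o["ee_pos"].round(4),"rot",o["tool_rot"].round(1),"F",o["force"].round(1),"op",round(o["opening"],3),"units x,y",((d@[np.cos(w),np.sin(w)])/.04).round(2),((d@[np.sin(w),-np.cos(w)])/.04).round(2),"" if yaw is None else ("turn",round((np.degrees(w)-yaw)/5,2)))
E
python3 - <<'E'
from h import *
go(.535,.09,59.3)
m=optics.camera_model("wrist"); i=optics.snapshot("wrist"); np.savez("w1.npz",**m); print(bot.get_obs()["q"].round(0))
# overlay predicted rack: tooth tops etc
c=np.array([.312,-.134])
a=np.radians(-24.9);X=np.array([np.cos(a),np.sin(a)]);Y=np.array([-np.sin(a),np.cos(a)]); C=c+.125*X; print(C)
cv2.imwrite("pics/w1.png",i)
P=[[*(C+x*X+y*Y),z] for x in(-.065,.065) for y in(-.12,-.06,0,.06,.12) for z in (.1,)]+[[*(C+x*X+y*Y),.019] for x in(-.065,.065) for y in(-.09,-.03,.03,.09)]
for k,p in enumerate(proj(P,m)): cv2.circle(i,tuple(int(v) for v in p),3,(255,0,255) if k<10 else (0,255,255),1)
cv2.imwrite("pics/w1o.png",i)
E
```

```text
t 2.85 pos [ 0.3738 -0.2518  0.2903] rot [-180.     0.    59.3] F [-0.8 -0.2  0.4] op 0.466 units x,y 9.4 -0.91 ('turn', np.float64(-0.01))
[ -14.    3.   -1.    0.  -86. -107.]
[ 0.4253805  -0.18662948]
```

View pics/w1o.png

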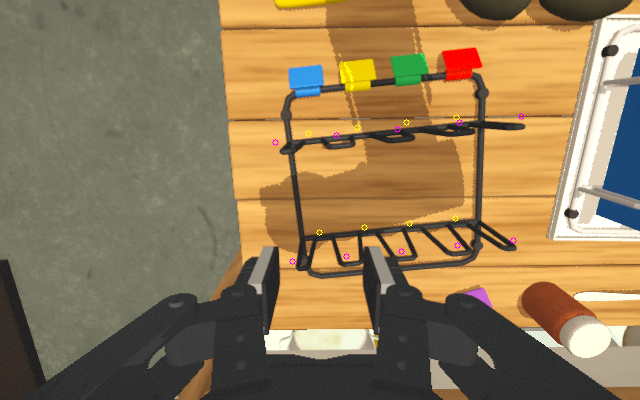

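The overlay is close at the back row but about 9 px off at the front row, e.g. predicted (397,129) against seen (402,138). I'll zoom in before correcting.

```bash
python3 - <<'E'
import cv2
i=cv2.imread("pics/w1.png")[40:290,260:540]
cv2.imwrite("pics/w1z.png",cv2.resize(i,None,fx=2.4,fy=2.4,interpolation=cv2.INTER_CUBIC))
i=cv2.imread("pics/side0.png")[180:310,370:515]
cv2.imwrite("pics/s0z.png",cv2.resize(i,None,fx=4,fy=4,interpolation=cv2.INTER_CUBIC))
E
```

```text
(no output)
```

View pics/w1z.png

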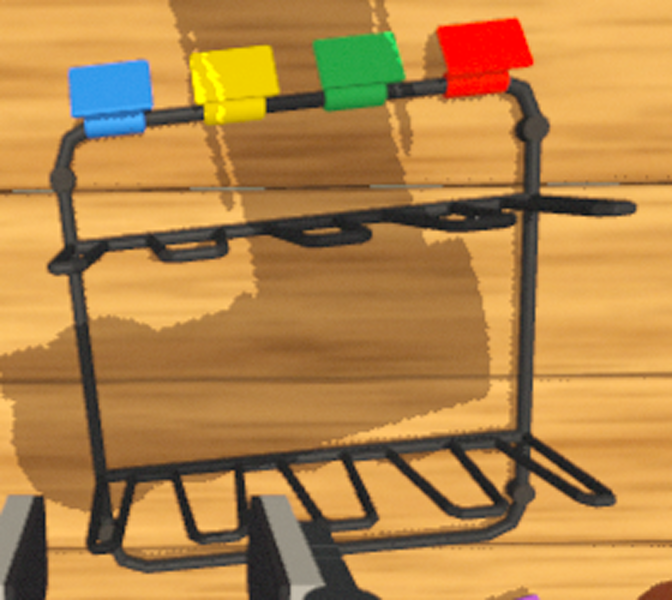

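View pics/s0z.png

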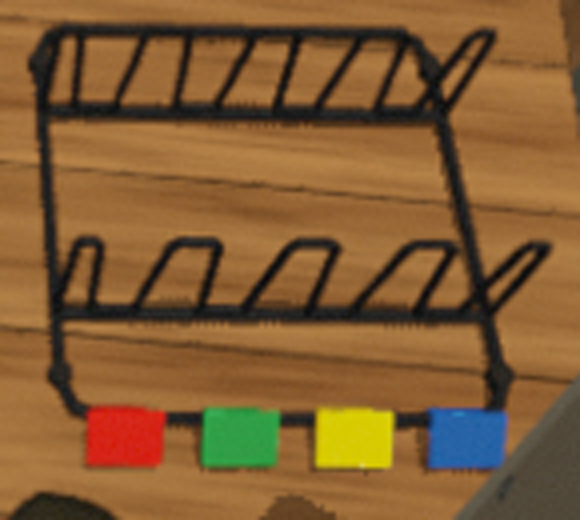

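```bash
python3 - <<'E'
from h import *
from scipy.optimize import least_squares
w=dict(np.load("w1.npz")); s=optics.camera_model("side")
f=[(-.065,y) for y in(-.06,0,.06)]; b=[(.065,y) for y in(-.06,0,.06)]
W=np.array([[338,144],[399.6,138],[460,131.7],[350.8,261.7],[403.8,257.5],[461,253.3]]); S=np.array([[478.75,241],[448.75,240.5],[419.5,240]])
def wp(p,L):
    c,n=np.cos(p[2]),np.sin(p[2]); return [[p[0]+c*x-n*y,p[1]+n*x+c*y,.099] for x,y in L]
rw=lambda p:(proj(wp(p,f+b),w)-W).ravel(); rs=lambda p:(proj(wp(p,f),s)-S).ravel()
p0=[.425,-.187,-.435]
for n,r in(("wrist",rw),("both",lambda p:np.r_[rw(p),2*rs(p)])):
    q=least_squares(r,p0); print(n,q.x.round(4),np.degrees(q.x[2]).round(2),r(q.x).round(1))
E
```

```text
wrist [ 0.4341 -0.188  -0.4273] -24.48 [ 0.8  0.6 -0.1 -0.2  0.9 -0.7 -0.9  1.5  0.7  0.2 -1.5 -1.2]
both [ 0.4341 -0.1878 -0.4303] -24.66 [ 1.1  0.2  0.2 -0.4  1.2 -0.7 -1.   1.2  0.6  0.1 -1.5 -1.1  0.1 -0.9
  1.  -0.3 -0.1  0.1]
```

The storage rack fits well: (0.434, -0.188) at -24.7°, with residuals of about 1 px. Next is a closer wrist look at the boards.

>>> move_arm([
  [[0.4,0,0,0,0,0,0.47],[0.8,0,0,0,0,0,0.47],[1,0,0,0,0,0,0.47],[1,0,0,0,0,0,0.47],[1,0,0,0,0,0,0.47],[1,0,0,0,0,0,0.47],[1,0,0,0,0,0,0.47],[1,0,0,0,0,0,0.47],[0.9,0,0,0,0,0,0.47],[0.5,0,0,0,0,0,0.47],[0.2,0,0,0,0,0,0.47],[0,0,0,0,0,0,0.47]],
])

```text
clock: 4.4
ee_pos: [0.5544, 0.0496, 0.2903]
tool_rot: [-180.0, 0.0, 59.1]
force: [0.4, -0.6, -0.3]
opening: 0.474
```

```bash
python3 - <<'E'
from h import *
go(.535,.09,59.3)
m=optics.camera_model("wrist"); i=optics.snapshot("wrist"); np.savez("w2.npz",**m); cv2.imwrite("pics/w2.png",i)
B=dict(red=[.6299,.2394,-.5331,.0427],yellow=[.5905,.1919,-.5388,.0418],green=[.5676,.1377,-.535,.0646],blue=[.5326,.0876,-.5373,.054])
for p in B.values():
    q=proj(corners(p)[1::2],m)
    cv2.polylines(i,[q[[0,1,3,2]].round().astype(int)],True,(255,0,255),1)
cv2.imwrite("pics/w2o.png",i)
E
```

```text
t 4.4 pos [0.5544 0.0496 0.2903] rot [-180.     0.    59.1] F [ 0.4 -0.6 -0.3] op 0.474 units x,y 0.62 -0.93 ('turn', np.float64(-0.03))Traceback (most recent call last):
  File "<stdin>", line 6, in <module>
  File "h.py", line 7, in proj
    return cv2.projectPoints(np.asarray(P,float),cv2.Rodrigues(w[:3,:3])[0],w[:3,3],m["camera_matrix"],m["distortion"])[0][:,0]
           ~~~~~~~~~~~~~~~~~^^^^^^^^^^^^^^^^^^^^^^^^^^^^^^^^^^^^^^^^^^^^^^^^^^^^^^^^^^^^^^^^^^^^^^^^^^^^^^^^^^^^^^^^^^^
cv2.error: OpenCV(4.12.0) /io/opencv/modules/calib3d/src/calibration_base.cpp:1490: error: (-215:Assertion failed) npoints >= 0 && (depth == CV_32F || depth == CV_64F) in function 'projectPoints'
```

```bash
sed -i 's/np.asarray(P,float)/np.ascontiguousarray(P,dtype=float)/' h.py; cat >> h.py <<'E'
B=dict(red=[.6299,.2394,-.5331,.0427],yellow=[.5905,.1919,-.5388,.0418],green=[.5676,.1377,-.535,.0646],blue=[.5326,.0876,-.5373,.054])
E
python3 - <<'E'
from h import *
m=dict(np.load("w2.npz")); i=cv2.imread("pics/w2.png")
for p in B.values():
    q=proj(corners(p)[1::2],m); print(q.round().tolist())
    cv2.polylines(i,[q[[0,1,3,2]].round().astype(int)],True,(255,0,255),1)
cv2.imwrite("pics/w2o.png",i)
E
```

```text
[[586.0, 20.0], [607.0, 20.0], [535.0, 276.0], [552.0, 276.0]]
[[503.0, 5.0], [523.0, 5.0], [467.0, 266.0], [483.0, 266.0]]
[[412.0, 18.0], [433.0, 18.0], [395.0, 274.0], [411.0, 275.0]]
[[328.0, 11.0], [348.0, 11.0], [327.0, 270.0], [343.0, 270.0]]
```

View pics/w2o.png

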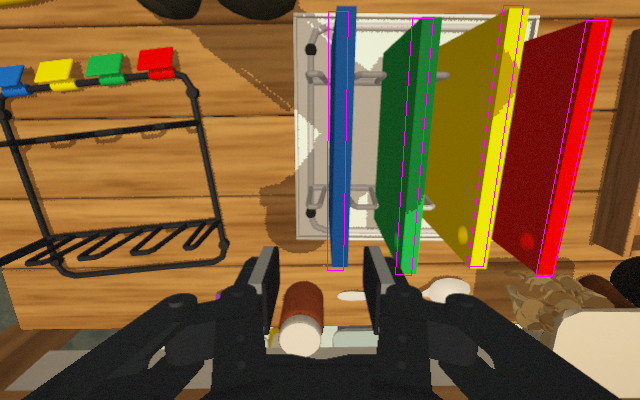

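The top faces lie a few px right of the fit: blue about (335..356,7) to (331..348,267), green (421..441,18) to (399..414,274), yellow (508..529,9) to (469..486,267), red (590..611,20) to (536..554,275).

```bash
python3 - <<'E'
from h import *
m=dict(np.load("w2.npz"))
for c,q in dict(red=[(590,20),(611,20),(536,275),(554,275)],yellow=[(508,9),(529,9),(469,267),(486,267)],green=[(421,18),(441,18),(399,274),(414,274)],blue=[(335.5,7),(356,7),(331,267),(348,267)]).items():
    P=np.array([atz(u,m,.169) for u in q]); f,n=P[:2].mean(0),P[2:].mean(0);d=n-f; t=corners(B[c])[1::2].mean(0)
    print(c,"mid",P.mean(0).round(4),"fit0",t.round(4),"len",np.linalg.norm(d).round(4),"yaw",np.degrees(np.arctan2(d[1],d[0])).round(1),"thick",np.linalg.norm(P[0]-P[1]).round(4),np.linalg.norm(P[2]-P[3]).round(4))
go(.535,.09,59.3)
E
```

```text
red mid [0.6273 0.2358 0.169 ] fit0 [0.6266 0.2339 0.1689] len 0.1993 yaw -31.0 thick 0.0148 0.0158
yellow mid [0.5905 0.1884 0.169 ] fit0 [0.5873 0.1865 0.1689] len 0.1982 yaw -31.4 thick 0.0146 0.0148
green mid [0.5646 0.1331 0.169 ] fit0 [0.5627 0.1294 0.1687] len 0.1992 yaw -31.6 thick 0.014 0.0131
blue mid [0.5284 0.0858 0.169 ] fit0 [0.5285 0.0806 0.1688] len 0.1991 yaw -31.2 thick 0.0142 0.0147
t 4.45 pos [0.5543 0.0492 0.2905] rot [180.    0.   59.1] F [ 1.   0.2 -0.1] op 0.473 units x,y 0.63 -0.94 ('turn', np.float64(-0.04))
```

>>> move_arm([
  [[0.15,-0.3,0,0,0,0,0.47],[0.2,-0.5,0,0,0,0,0.47],[0.1,-0.2,0.3,0,0,0,0.47],[0,0,0.6,0,0,0,0.47],[0,0,0.8,0,0,0,0.47],[0,0,0.8,0,0,0,0.47],[0,0,0.6,0,0,0,0.47],[0,0,0.3,0,0,0,0.47],[0,0,0.12,0,0,0,0.47],[0,0,0,0,0,0,0.47]],
], squeeze=50)

```text
clock: 5.7
ee_pos: [0.5297, 0.086, 0.1502]
tool_rot: [180.0, -0.0, 59.2]
force: [0.5, -0.0, -0.1]
opening: 0.469
```

>>> move_arm([
  [[0,0,0,0,0,0,0],[0,0,0,0,0,0,0],[0,0,0,0,0,0,0],[0,0,0,0,0,0,0],[0,0,0,0,0,0,0]],
])

```text
clock: 6.32
ee_pos: [0.5299, 0.0859, 0.1503]
tool_rot: [179.9, -0.1, 59.2]
force: [-1.4, 0.2, 4.9]
opening: 0.159
```

>>> move_arm([
  [[0,0,-0.1,0,0,0,0],[0,0,-0.3,0,0,0,0],[0,0,-0.5,0,0,0,0],[0,0,-0.6,0,0,0,0],[0,0,-0.6,0,0,0,0],[0,0,-0.6,0,0,0,0],[0,0,-0.5,0,0,-0.4,0],[0,0,-0.2,0,0,-0.5,0],[0,0,0,0,0,-0.33,0],[0,0,0,0,0,0,0]],
])

```text
clock: 7.58
ee_pos: [0.529, 0.0859, 0.2849]
tool_rot: [-179.9, 0.0, 65.3]
force: [-0.1, -0.6, -2.9]
opening: 0.159
```

>>> move_arm([
  [[-0.2,0,0,0,0,0,0],[-0.5,0,0,0,0,0,0],[-0.8,0.1,0,0,0,0,0],[-1,0.1,0,0,0,0,0],[-1,0.1,0,0,0,0,0],[-1,0.1,0,0,0,0,0],[-1,0.1,0,0,0,0,0],[-1,0.1,0,0,0,0,0],[-1,0.1,0,0,0,0,0],[-0.9,0,0,0,0,0,0],[-0.6,0,0,0,0,0,0],[-0.3,0,0,0,0,0,0]],
])

```text
clock: 9.07
ee_pos: [0.3977, -0.2652, 0.2856]
tool_rot: [180.0, 0.0, 65.2]
force: [0.5, 0.4, -2.2]
opening: 0.156
```

```bash
python3 - <<'E'
from h import *
go(.3966,-.2696,65.34)
cv2.imwrite("pics/w3.png",optics.snapshot("wrist"))
cv2.imwrite("pics/s3.png",optics.snapshot("side"))
E
```

```text
t 9.075 pos [ 0.3977 -0.2652  0.2856] rot [180.    0.   65.2] F [ 0.5  0.4 -2.2] op 0.156 units x,y -0.11 0.02 ('turn', np.float64(-0.03))
```

View pics/w3.png

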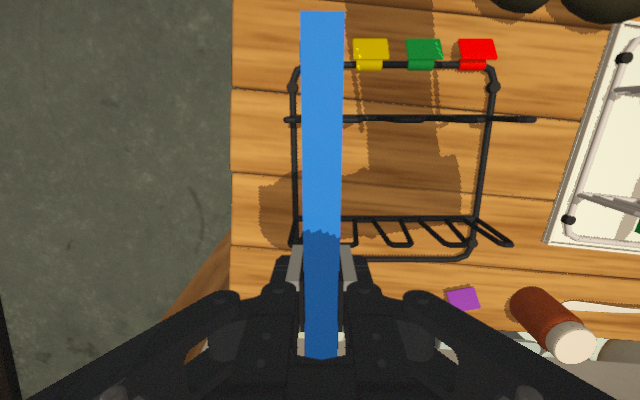

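The wrist view shows the blue board straight in the jaws at (322,15..355), over the blue slot and parallel to the rack. I'll lower it.

>>> move_arm([
  [[-0.11,0,0.2,0,0,0,0],[0,0,0.4,0,0,0,0],[0,0,0.4,0,0,0,0],[0,0,0.3,0,0,0,0],[0,0,0.3,0,0,0,0],[0,0,0.3,0,0,0,0],[0,0,0.3,0,0,0,0],[0,0,0.3,0,0,0,0],[0,0,0.3,0,0,0,0],[0,0,0.3,0,0,0,0],[0,0,0.1,0,0,0,0],[0,0,0.1,0,0,0,0]],
])

```text
clock: 10.68
ee_pos: [0.3978, -0.2679, 0.1535]
tool_rot: [180.0, 0.0, 65.3]
force: [1.0, 0.4, -2.7]
opening: 0.155
```

>>> move_arm([
  [[0,0,0.05,0,0,0,0],[0,0,0.03,0,0,0,0],[0,0,0,0,0,0,0.25],[0,0,0,0,0,0,0.45],[0,0,0,0,0,0,0.45],[0,0,-0.2,0,0,0,0.45],[0,0,-0.5,0,0,0,0.45],[0,0,-0.8,0,0,0,0.45],[0,0,-0.9,0,0,0,0.45],[0,0,-0.8,0,0,0,0.45],[0,0,-0.4,0,0,0,0.45],[0,0,0,0,0,0,0.45]],
])

```text
clock: 12.18
ee_pos: [0.3981, -0.2681, 0.2959]
tool_rot: [179.8, -0.0, 65.3]
force: [-0.4, -0.7, -0.8]
opening: 0.447
```

```bash
python3 - <<'E'
from h import *
go(.5646,.1331,58.6)
i=optics.snapshot("side"); cv2.imwrite("pics/s4.png",cv2.resize(i[100:330,180:540],None,fx=2,fy=2))
E
```

```text
t 12.175 pos [ 0.3981 -0.2681  0.2959] rot [179.8  -0.   65.3] F [-0.4 -0.7 -0.8] op 0.447 units x,y 10.85 -0.41 ('turn', np.float64(1.34))
```

View pics/s4.png

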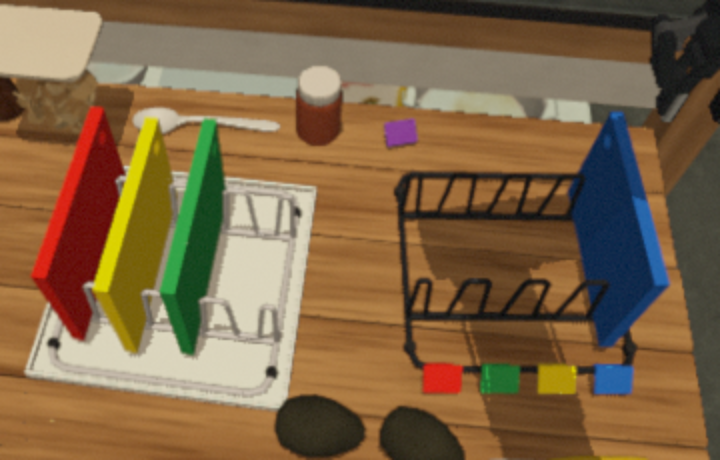

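Blue stands in its slot, in line with the blue tag. Green is next.

>>> move_arm([
  [[0.5,0,0,0,0,0,0.47],[0.9,0,0,0,0,0,0.47],[1,-0.1,0,0,0,0,0.47],[1,-0.1,0,0,0,0,0.47],[1,-0.1,0,0,0,0,0.47],[1,-0.1,0,0,0,0,0.47],[1,0,0,0,0,0,0.47],[1,0,0,0,0,0,0.47],[1,0,0,0,0,0,0.47],[1,0,0,0,0,0,0.47],[0.9,0,0,0,0,0,0.47],[0.4,0,0,0,0,0,0.47]],
])

```text
clock: 13.72
ee_pos: [0.5618, 0.1292, 0.2924]
tool_rot: [-179.9, 0.1, 65.4]
force: [0.2, -0.2, -0.3]
opening: 0.468
```

>>> move_arm([
  [[0.15,0,0,0,0,0.3,0.47],[0,0,0,0,0,0.6,0.47],[0,0,0,0,0,0.4,0.47],[0,0,0,0,0,0,0.47]],
])

```text
clock: 14.22
ee_pos: [0.5642, 0.1325, 0.2945]
tool_rot: [180.0, -0.0, 58.8]
force: [0.6, -0.2, 0.1]
opening: 0.469
```

```bash
python3 - <<'E'
from h import *
go(.5646,.1331,58.6)
E
```

```text
t 14.225 pos [0.5642 0.1325 0.2945] rot [180.   -0.   58.8] F [ 0.6 -0.2  0.1] op 0.469 units x,y 0.02 0.0 ('turn', np.float64(0.03))
```

>>> move_arm([
  [[0,0,0.3,0,0,0,0.47],[0,0,0.7,0,0,0,0.47],[0,0,0.8,0,0,0,0.47],[0,0,0.8,0,0,0,0.47],[0,0,0.6,0,0,0,0.47],[0,0,0.3,0,0,0,0.47],[0,0,0.1,0,0,0,0.47],[0,0,0,0,0,0,0],[0,0,0,0,0,0,0],[0,0,0,0,0,0,0],[0,0,0,0,0,0,0],[0,0,0,0,0,0,0]],
])

```text
clock: 15.72
ee_pos: [0.5649, 0.1333, 0.1513]
tool_rot: [179.9, -0.1, 58.8]
force: [-0.2, -0.4, 5.5]
opening: 0.159
```

```bash
python3 - <<'E'
from h import *
go(.4466,-.1605,65.34)
E
```

```text
t 15.725 pos [0.5649 0.1333 0.1513] rot [ 1.799e+02 -1.000e-01  5.880e+01] F [-0.2 -0.4  5.5] op 0.159 units x,y -7.81 1.27 ('turn', np.float64(-1.31))
```

>>> move_arm([
  [[0,0,-0.1,0,0,0,0],[0,0,-0.3,0,0,0,0],[0,0,-0.5,0,0,0,0],[0,0,-0.6,0,0,0,0],[0,0,-0.6,0,0,0,0],[0,0,-0.6,0,0,0,0],[0,0,-0.5,0,0,-0.4,0],[0,0,-0.2,0,0,-0.5,0],[0,0,0,0,0,-0.41,0],[0,0,0,0,0,0,0]],
])

```text
clock: 16.98
ee_pos: [0.564, 0.1332, 0.2855]
tool_rot: [-179.9, 0.0, 65.3]
force: [-0.2, -0.0, -3.8]
opening: 0.153
```

>>> move_arm([
  [[-0.2,0,0,0,0,0,0],[-0.5,0,0,0,0,0,0],[-0.8,0.1,0,0,0,0,0],[-1,0.1,0,0,0,0,0],[-1,0.1,0,0,0,0,0],[-1,0.1,0,0,0,0,0],[-1,0,0,0,0,0,0],[-1,0,0,0,0,0,0],[-0.7,0,0,0,0,0,0],[-0.5,0,0,0,0,0,0],[-0.2,0,0,0,0,0,0],[0,0,0,0,0,0,0]],
])

```text
clock: 18.48
ee_pos: [0.4465, -0.1611, 0.2864]
tool_rot: [180.0, -0.0, 65.3]
force: [0.3, 0.2, -3.7]
opening: 0.15
```

```bash
python3 - <<'E'
from h import *
go(.4466,-.1605,65.34)
E
```

```text
t 18.475 pos [ 0.4465 -0.1611  0.2864] rot [180.   -0.   65.3] F [ 0.3  0.2 -3.7] op 0.15 units x,y 0.02 -0.01 ('turn', np.float64(-0.01))
```

>>> move_arm([
  [[0.02,0,0.2,0,0,0,0],[0,0,0.4,0,0,0,0],[0,0,0.4,0,0,0,0],[0,0,0.3,0,0,0,0],[0,0,0.3,0,0,0,0],[0,0,0.3,0,0,0,0],[0,0,0.3,0,0,0,0],[0,0,0.3,0,0,0,0],[0,0,0.3,0,0,0,0],[0,0,0.3,0,0,0,0],[0,0,0.1,0,0,0,0],[0,0,0.1,0,0,0,0]],
])

```text
clock: 19.98
ee_pos: [0.4477, -0.1601, 0.1543]
tool_rot: [180.0, 0.0, 65.4]
force: [-0.2, 0.1, -2.4]
opening: 0.156
```

>>> move_arm([
  [[0,0,0.05,0,0,0,0],[0,0,0.03,0,0,0,0],[0,0,0,0,0,0,0.25],[0,0,0,0,0,0,0.45],[0,0,0,0,0,0,0.45],[0,0,-0.2,0,0,0,0.45],[0,0,-0.5,0,0,0,0.45],[0,0,-0.8,0,0,0,0.45],[0,0,-0.9,0,0,0,0.45],[0,0,-0.8,0,0,0,0.45],[0,0,-0.4,0,0,0,0.45],[0,0,0,0,0,0,0.45]],
])

```text
clock: 21.48
ee_pos: [0.4481, -0.1601, 0.2967]
tool_rot: [179.8, -0.1, 65.4]
force: [-0.4, 0.1, -1.1]
opening: 0.455
```

```bash
python3 - <<'E'
from h import *
go(.5905,.1884,58.7)
i=optics.snapshot("side"); cv2.imwrite("pics/s5.png",i)
E
```

```text
t 21.475 pos [ 0.4481 -0.1601  0.2967] rot [ 1.798e+02 -1.000e-01  6.540e+01] F [-0.4  0.1 -1.1] op 0.455 units x,y 9.4 -0.4 ('turn', np.float64(1.33))
```

Yellow next.

>>> move_arm([
  [[0.5,0,0,0,0,0,0.47],[0.9,0,0,0,0,0,0.47],[1,-0.1,0,0,0,0,0.47],[1,-0.1,0,0,0,0,0.47],[1,-0.1,0,0,0,0,0.47],[1,-0.1,0,0,0,0,0.47],[1,0,0,0,0,0,0.47],[1,0,0,0,0,0,0.47],[0.9,0,0,0,0,0.3,0.47],[0.7,0,0,0,0,0.6,0.47],[0.4,0,0,0,0,0.4,0.47],[0,0,0,0,0,0,0.47]],
])

```text
clock: 23.02
ee_pos: [0.5913, 0.1883, 0.2929]
tool_rot: [-179.9, 0.2, 58.9]
force: [-0.1, -0.5, -0.2]
opening: 0.471
```

```bash
python3 - <<'E'
from h import *
go(.5905,.1884,58.7)
E
```

```text
t 23.025 pos [0.5913 0.1883 0.2929] rot [-179.9    0.2   58.9] F [-0.1 -0.5 -0.2] op 0.471 units x,y -0.01 -0.02 ('turn', np.float64(0.04))
```

>>> move_arm([
  [[0,0,0.3,0,0,0,0.47],[0,0,0.7,0,0,0,0.47],[0,0,0.8,0,0,0,0.47],[0,0,0.8,0,0,0,0.47],[0,0,0.6,0,0,0,0.47],[0,0,0.3,0,0,0,0.47],[0,0,0.1,0,0,0,0.47],[0,0,0,0,0,0,0],[0,0,0,0,0,0,0],[0,0,0,0,0,0,0],[0,0,0,0,0,0,0],[0,0,0,0,0,0,0]],
])

```text
clock: 24.52
ee_pos: [0.592, 0.1877, 0.1521]
tool_rot: [179.9, -0.1, 58.9]
force: [-0.9, -0.5, 5.4]
opening: 0.151
```

>>> move_arm([
  [[0,0,-0.1,0,0,0,0],[0,0,-0.3,0,0,0,0],[0,0,-0.5,0,0,0,0],[0,0,-0.6,0,0,0,0],[0,0,-0.6,0,0,0,0],[0,0,-0.6,0,0,0,0],[0,0,-0.6,0,0,0,0],[0,0,-0.6,0,0,-0.4,0],[0,0,-0.5,0,0,-0.5,0],[0,0,-0.2,0,0,-0.39,0],[-0.1,0,0,0,0,0,0],[-0.3,0,0,0,0,0,0]],
])

```text
clock: 26.02
ee_pos: [0.5843, 0.1728, 0.3335]
tool_rot: [-179.9, 0.1, 65.3]
force: [0.5, -0.3, -3.7]
opening: 0.154
```

>>> move_arm([
  [[-0.6,0,0,0,0,0,0],[-0.9,0,0,0,0,0,0],[-1,0.1,0,0,0,0,0],[-1,0.1,0,0,0,0,0],[-1,0.1,0,0,0,0,0],[-1,0,0,0,0,0,0],[-1,0,0,0,0,0,0],[-1,0,0,0,0,0,0],[-1,0,0,0,0,0,0],[-1,0,0,0,0,0,0],[-0.7,0,0,0,0,0,0],[-0.3,0,0,0,0,0,0]],
])

```text
clock: 27.52
ee_pos: [0.4185, -0.2148, 0.3346]
tool_rot: [-180.0, 0.0, 65.2]
force: [0.1, 0.3, -4.2]
opening: 0.154
```

```bash
python3 - <<'E'
from h import *
go(.4216,-.2151,65.34)
i=optics.snapshot("wrist"); cv2.imwrite("pics/w6.png",i)
E
```

```text
t 27.525 pos [ 0.4185 -0.2148  0.3346] rot [-180.     0.    65.2] F [ 0.1  0.3 -4.2] op 0.154 units x,y 0.03 0.07 ('turn', np.float64(-0.03))
```

View pics/w6.png

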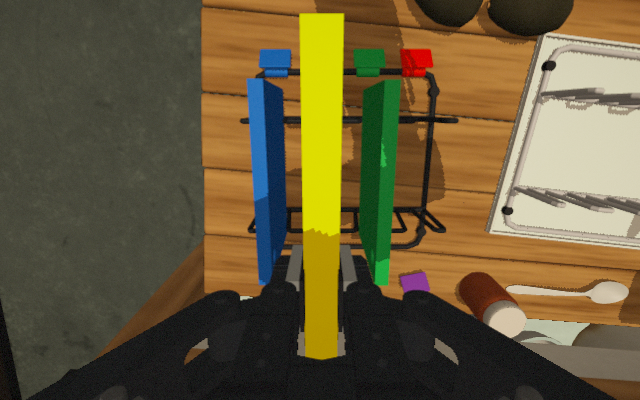

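Yellow hangs centred between blue (left) and green (right), both well clear. I'll lower it.

>>> move_arm([
  [[0.03,0.06,0.2,0,0,0,0],[0,0,0.5,0,0,0,0],[0,0,0.5,0,0,0,0],[0,0,0.5,0,0,0,0],[0,0,0.5,0,0,0,0],[0,0,0.4,0,0,0,0],[0,0,0.4,0,0,0,0],[0,0,0.4,0,0,0,0],[0,0,0.4,0,0,0,0],[0,0,0.4,0,0,0,0],[0,0,0.2,0,0,0,0],[0,0,0.08,0,0,0,0]],
])

```text
clock: 29.08
ee_pos: [0.4229, -0.213, 0.1553]
tool_rot: [-180.0, 0.0, 65.3]
force: [0.6, -0.4, -2.8]
opening: 0.155
```

>>> move_arm([
  [[0,0,0.05,0,0,0,0],[0,0,0.03,0,0,0,0],[0,0,0,0,0,0,0.25],[0,0,0,0,0,0,0.45],[0,0,0,0,0,0,0.45],[0,0,-0.2,0,0,0,0.45],[0,0,-0.5,0,0,0,0.45],[0,0,-0.8,0,0,0,0.45],[0,0,-0.9,0,0,0,0.45],[0,0,-0.8,0,0,0,0.45],[0,0,-0.4,0,0,0,0.45],[0,0,0,0,0,0,0.45]],
])

```text
clock: 30.58
ee_pos: [0.4235, -0.2137, 0.2983]
tool_rot: [179.8, -0.0, 65.3]
force: [0.3, -0.7, -0.8]
opening: 0.447
```

```bash
python3 - <<'E'
from h import *
go(.6273,.2358,59)
E
```

```text
t 30.575 pos [ 0.4235 -0.2137  0.2983] rot [179.8  -0.   65.3] F [ 0.3 -0.7 -0.8] op 0.447 units x,y 12.34 -0.07 ('turn', np.float64(1.26))
```

>>> move_arm([
  [[0.5,0,0,0,0,0,0.47],[0.9,0,0,0,0,0,0.47],[1,0,0,0,0,0,0.47],[1,0,0,0,0,0,0.47],[1,0,0,0,0,0,0.47],[1,0,0,0,0,0,0.47],[1,0,0,0,0,0,0.47],[1,0,0,0,0,0,0.47],[1,0,0,0,0,0,0.47],[1,0,0,0,0,0,0.47],[1,0,0,0,0,0,0.47],[0.9,0,0,0,0,0,0.47]],
])

```text
clock: 32.08
ee_pos: [0.6119, 0.1985, 0.2953]
tool_rot: [-179.9, 0.1, 65.3]
force: [0.4, 0.2, -0.5]
opening: 0.474
```

>>> move_arm([
  [[0.7,0,0,0,0,0.3,0.47],[0.3,0,0,0,0,0.6,0.47],[0,0,0,0,0,0.35,0.47],[0,0,0,0,0,0,0.47]],
])

```text
clock: 32.58
ee_pos: [0.6286, 0.2328, 0.2964]
tool_rot: [-180.0, 0.0, 59.1]
force: [-0.1, 0.3, 1.4]
opening: 0.469
```

```bash
python3 - <<'E'
from h import *
go(.6273,.2358,59)
E
```

```text
t 32.575 pos [0.6286 0.2328 0.2964] rot [-180.     0.    59.1] F [-0.1  0.3  1.4] op 0.469 units x,y 0.05 -0.07 ('turn', np.float64(0.01))
```

>>> move_arm([
  [[0.05,-0.06,0.3,0,0,0,0.47],[0,0,0.7,0,0,0,0.47],[0,0,0.8,0,0,0,0.47],[0,0,0.8,0,0,0,0.47],[0,0,0.6,0,0,0,0.47],[0,0,0.3,0,0,0,0.47],[0,0,0.12,0,0,0,0.47],[0,0,0,0,0,0,0],[0,0,0,0,0,0,0],[0,0,0,0,0,0,0],[0,0,0,0,0,0,0],[0,0,0,0,0,0,0]],
])

```text
clock: 34.08
ee_pos: [0.6282, 0.2365, 0.153]
tool_rot: [179.9, -0.1, 59.1]
force: [-1.4, -0.3, 5.4]
opening: 0.151
```

>>> move_arm([
  [[0,0,-0.1,0,0,0,0],[0,0,-0.3,0,0,0,0],[0,0,-0.5,0,0,0,0],[0,0,-0.6,0,0,0,0],[0,0,-0.6,0,0,0,0],[0,0,-0.6,0,0,0,0],[0,0,-0.5,0,0,-0.4,0],[0,0,-0.2,0,0,-0.5,0],[0,0,0,0,0,-0.35,0],[0,0,0,0,0,0,0]],
])

```text
clock: 35.33
ee_pos: [0.6274, 0.2363, 0.287]
tool_rot: [-179.9, 0.1, 65.3]
force: [-0.7, 0.2, -3.1]
opening: 0.151
```

```bash
python3 - <<'E'
from h import *
go(.4716,-.1060,65.34)
E
```

```text
t 35.325 pos [0.6274 0.2363 0.287 ] rot [-1.799e+02  1.000e-01  6.530e+01] F [-0.7  0.2 -3.1] op 0.151 units x,y -9.4 0.04 ('turn', np.float64(-0.01))
```

>>> move_arm([
  [[-0.2,0,0,0,0,0,0],[-0.5,0,0,0,0,0,0],[-0.8,0.04,0,0,0,0,0],[-1,0,0,0,0,0,0],[-1,0,0,0,0,0,0],[-1,0,0,0,0,0,0],[-1,0,0,0,0,0,0],[-1,0,0,0,0,0,0],[-1,0,0,0,0,0,0],[-0.9,0,0,0,0,0,0],[-0.6,0,0,0,0,0,0],[-0.4,0,0,0,0,0,0]],
])

```text
clock: 36.83
ee_pos: [0.471, -0.1071, 0.288]
tool_rot: [180.0, -0.0, 65.2]
force: [0.4, -0.3, -3.2]
opening: 0.156
```

```bash
python3 - <<'E'
from h import *
go(.4716,-.1060,65.34)
E
```

```text
t 36.825 pos [ 0.471  -0.1071  0.288 ] rot [180.   -0.   65.2] F [ 0.4 -0.3 -3.2] op 0.156 units x,y 0.03 0.0 ('turn', np.float64(-0.02))
```

>>> move_arm([
  [[0.02,0,0.2,0,0,0,0],[0,0,0.4,0,0,0,0],[0,0,0.4,0,0,0,0],[0,0,0.3,0,0,0,0],[0,0,0.3,0,0,0,0],[0,0,0.3,0,0,0,0],[0,0,0.3,0,0,0,0],[0,0,0.3,0,0,0,0],[0,0,0.3,0,0,0,0],[0,0,0.3,0,0,0,0],[0,0,0.1,0,0,0,0],[0,0,0.1,0,0,0,0]],
])

```text
clock: 38.33
ee_pos: [0.4727, -0.1053, 0.1559]
tool_rot: [180.0, -0.0, 65.3]
force: [-0.3, -0.3, -4.2]
opening: 0.154
```

>>> move_arm([
  [[0,0,0.05,0,0,0,0],[0,0,0.03,0,0,0,0],[0,0,0,0,0,0,0.25],[0,0,0,0,0,0,0.45],[0,0,0,0,0,0,0.45],[0,0,-0.2,0,0,0,0.45],[0,0,-0.5,0,0,0,0.45],[0,0,-0.8,0,0,0,0.45],[0,0,-0.9,0,0,0,0.45],[0,0,-0.8,0,0,0,0.45],[0,0,-0.4,0,0,0,0.45],[0,0,0,0,0,0,0.45]],
])

```text
clock: 39.83
ee_pos: [0.473, -0.1053, 0.2983]
tool_rot: [179.8, -0.1, 65.3]
force: [0.5, -0.0, 0.3]
opening: 0.45
```

>>> move_arm([
  [[0.3,0,0,0,0,0,0.45],[0.6,0.4,0,0,0,0,0.45],[0.9,0.6,0,0,0,0,0.45],[0.9,0.6,0,0,0,0,0.45],[0.9,0.6,0,0,0,0,0.45],[0.9,0.6,0,0,0,0,0.45],[0.5,0.3,0,0,0,0,0.45],[0.2,0,0,0,0,0,0.45],[0,0,0,0,0,0,0.45]],
])

```text
clock: 40.95
ee_pos: [0.6716, 0.0326, 0.2959]
tool_rot: [-179.9, 0.1, 65.3]
force: [-0.4, -0.1, 0.4]
opening: 0.45
```

```bash
python3 - <<'E'
from h import *
go(.5,0)
im={n:optics.snapshot(n) for n in("side","top")}; M={n:optics.camera_model(n) for n in im}
s=.4341,-.1878,np.radians(-24.66); X=np.array([np.cos(s[2]),np.sin(s[2])]);Y=np.array([-X[1],X[0]])
for c,yo in dict(red=.09,green=.03,yellow=-.03,blue=-.09).items():
    S=np.array(s[:2])+yo*Y
    mk={n:max(blobs(im[n],c,60,9000),key=lambda b:b[1][4])[2] for n in im}
    def cost(p):
        e=0
        for n in mk:
            q=proj(corners(p),M[n]); h=cv2.convexHull((q*16).round().astype(np.int32))
            z=np.zeros((400,640),np.uint8); cv2.fillPoly(z,[h],255,cv2.LINE_AA,4); z=z/255.
            e+=1-np.minimum(z,mk[n]).sum()/np.maximum(z,mk[n]).sum()
        return e
    x0=np.array([*S,s[2],0.])
    r=minimize(cost,x0,method="Nelder-Mead",options=dict(initial_simplex=x0+np.vstack([np.zeros(4),np.diag([.01,.01,.1,.03])]),xatol=1e-4,fatol=1e-4,maxiter=600))
    d=r.x[:2]-S; print(c,"along",(d@X*1e3).round(1),"across",(d@Y*1e3).round(1),"dyaw",np.degrees(r.x[2]-s[2]).round(1),"tilt",np.degrees(r.x[3]).round(1),round(r.fun,2))
v=cv2.resize(im["side"][100:330,200:560],None,fx=2,fy=2); cv2.imwrite("pics/s9.png",v)
E
```

```text
t 40.95 pos [0.6716 0.0326 0.2959] rot [-1.799e+02  1.000e-01  6.530e+01] F [-0.4 -0.1  0.4] op 0.45 units x,y -2.53 -3.56 Traceback (most recent call last):
  File "<stdin>", line 7, in <module>
ValueError: max() iterable argument is empty
```

```bash
python3 - <<'E'
from h import *
im={n:optics.snapshot(n) for n in("side","top")}
cv2.imwrite("pics/side9.png",im["side"]);cv2.imwrite("pics/top9.png",im["top"])
cv2.imwrite("pics/st9.png",np.vstack([cv2.resize(im["side"][130:320,340:560],None,fx=1.8,fy=1.8),cv2.resize(im["top"][180:330,280:500],None,fx=1.8,fy=1.8)])[:600])
E
```

```text
(no output)
```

View pics/st9.png

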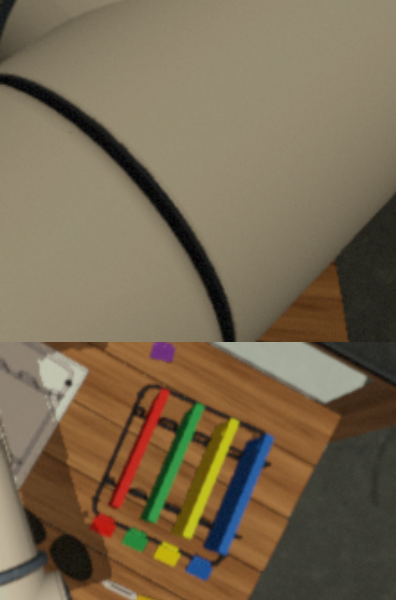

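The arm blocks the side view. The top view shows all four boards in line with their own tags. I'll move the arm clear and check with both cameras.

>>> move_arm([
  [[-0.4,-0.1,0,0,0,0,0.45],[-0.8,-0.2,0,0,0,0,0.45],[-1,-0.2,0,0,0,0,0.45],[-1,-0.2,0,0,0,0,0.45],[-1,-0.2,0,0,0,0,0.45],[-1,-0.2,0,0,0,0,0.45],[-1,-0.2,0,0,0,0,0.45],[-1,-0.2,0,0,0,0,0.45],[-1,-0.2,0,0,0,0,0.45],[-1,-0.2,0,0,0,0,0.45],[-1,-0.2,0,0,0,0,0.45],[-1,-0.2,0,0,0,0,0.45]],
])

```text
clock: 42.65
ee_pos: [0.3996, -0.3377, 0.2974]
tool_rot: [179.9, 0.0, 65.3]
force: [0.7, -1.0, -0.2]
opening: 0.452
```

>>> move_arm([
  [[-0.8,-0.2,0,0,0,0,0.45],[-0.5,0,0,0,0,0,0.45],[-0.2,0,0,0,0,0,0.45],[0,0,0,0,0,0,0.45],[0,0,0,0,0,0,0.45]],
])

```text
clock: 43.28
ee_pos: [0.3691, -0.3873, 0.2968]
tool_rot: [180.0, -0.0, 65.3]
force: [0.2, -0.5, -0.1]
opening: 0.447
```

```bash
python3 - <<'E'
from h import *
go(.5,0)
im={n:optics.snapshot(n) for n in("side","top")}; M={n:optics.camera_model(n) for n in im}
s=.4341,-.1878,np.radians(-24.66); X=np.array([np.cos(s[2]),np.sin(s[2])]);Y=np.array([-X[1],X[0]])
cv2.imwrite("pics/s10.png",cv2.resize(im["side"][100:330,200:560],None,fx=2,fy=2))
for c,yo in dict(red=.09,green=.03,yellow=-.03,blue=-.09).items():
    S=np.array(s[:2])+yo*Y; mk={}
    for n in im:
        pc=proj([[*S,.1]],M[n])[0]
        b=[b for b in blobs(im[n],c,200,9000,smin=120,vmin=40) if np.linalg.norm(b[0]-pc)<40]
        if b: mk[n]=max(b,key=lambda b:b[1][4])[2]
    def cost(p):
        e=0
        for n in mk:
            q=proj(corners(p),M[n]); h=cv2.convexHull((q*16).round().astype(np.int32))
            z=np.zeros((400,640),np.uint8); cv2.fillPoly(z,[h],255,cv2.LINE_AA,4); z=z/255.
            e+=1-np.minimum(z,mk[n]).sum()/np.maximum(z,mk[n]).sum()
        return e
    x0=np.array([*S,s[2],0.])
    r=minimize(cost,x0,method="Nelder-Mead",options=dict(initial_simplex=x0+np.vstack([np.zeros(4),np.diag([.01,.01,.1,.03])]),xatol=1e-4,fatol=1e-4,maxiter=600))
    d=r.x[:2]-S; print(c,list(mk),"along",(d@X*1e3).round(1),"across",(d@Y*1e3).round(1),"dyaw",np.degrees(r.x[2]-s[2]).round(1),"tilt",np.degrees(r.x[3]).round(1),round(r.fun,2))
E
```

```text
t 43.275 pos [ 0.3691 -0.3873  0.2968] rot [180.   -0.   65.3] F [ 0.2 -0.5 -0.1] op 0.447 units x,y 10.16 -1.07 
red ['side', 'top'] along 1.5 across -2.5 dyaw -0.4 tilt -1.6 0.2
green ['side', 'top'] along 1.3 across -3.9 dyaw -0.3 tilt -2.7 0.2
yellow ['side', 'top'] along -0.4 across -2.0 dyaw -0.4 tilt -2.0 0.19
blue ['side', 'top'] along 10.4 across -4.6 dyaw -3.6 tilt -5.2 0.81
```

View pics/s10.png

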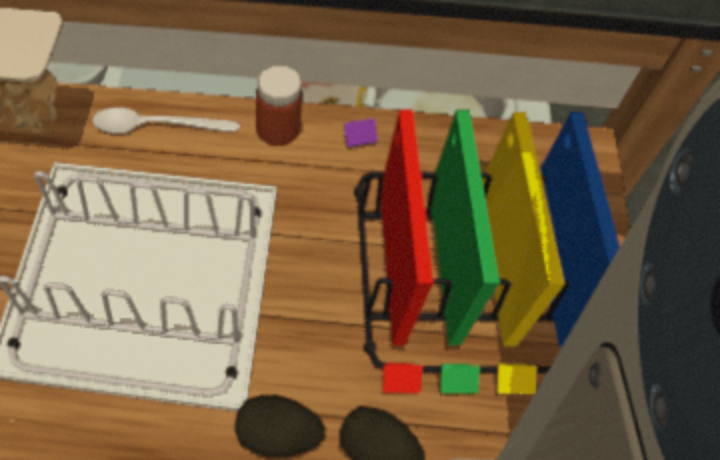

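```bash
python3 -c "
from plant import bot
print(bot.hand_in(), bot.get_obs()['clock'])"
```

```text
the job is handed in; nothing more can be done
the job is handed in; nothing more can be done
```

All four chopping boards are in the storage rack, each in the slot with its own colour tag, and I handed the job in at about 43 s. No verdict was reported.

**Red, green and yellow:** a last fit using both cameras put each within 2 mm front to back and 4 mm across. They were in line within 0.5° and leaned less than 3°.

**Blue:** the last fit for this board was not usable. The arm hid part of it in the side view, and the fit gave 10 mm along, 4.6 mm across and a 5° lean, with a poor match. I relied on other evidence that it is seated:
- An unobstructed side view just after it was released showed it down in its slot.
- The later top view showed it in line with its tag.
- The gripper's position when I let go was about 2 mm from the slot centre.

**Arm at hand-in:** the gripper was open and well above the table, and the measured force was near zero. The wrist force readings I saw stayed under 6 N.

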